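# Lay the large capacitor in the test cradle

## Task

Three aluminium capacitors taken out of a broken television are standing upright on the repair bench. Take the largest one (as wide as the short one and as tall as the slim one) and lay it on its side in the grey V cradle, midway along it and either way round, lowering it gently rather than dropping it. Leave the other two capacitors standing where they are.

Things in the scene. Friction and masses are not known exactly. Their poses are not given: they have to be found in the camera images.
- large_can_center (a point): centre (half-way up) of the largest aluminium capacitor can standing upright, with a dark disc and two small brass studs (8 mm thick, 6 mm high) on its top end. Can 45 mm in diameter, 90 mm tall without the studs (96 with), about 0.2 kg. z is the can's long axis, towards the studs; upright at the start, this point 45 mm above the bench.
- short_can_center (a point): centre of the short aluminium capacitor can standing upright, with a dark disc and two small brass studs (8 mm thick, 6 mm high) on its top end. 45 mm in diameter, 55 mm tall without the studs. z along the can. To be left alone.
- slim_can_center (a point): centre of the slim aluminium capacitor can standing upright, with a dark disc and two small brass studs (8 mm thick, 6 mm high) on its top end. 30 mm in diameter, 90 mm tall without the studs. z along the can. To be left alone.
- cradle_seat (a point): centre of the seated can's place in the fixed grey plastic V cradle, 75 mm above the bench. x: horizontal, along the trough (the lying can's axis, either way); z up. Two 90-degree V saddles, 14 mm long, 41 mm wide across y, middles 32 mm either side along x; their tops lie 14 mm below this point. Between them only a spine 22 mm wide, 22 mm high, on a 120 x 74 x 10 mm base: fingers may reach 45 mm below this point.
Things that resemble listed ones, but are neither listed nor needed, are in the scene too. What is shaped like the part that bears cradle_seat but purple is not meant. What is shaped like the part that bears large_can_center but red is not meant.

How it is judged (in metres and radians):
At the end, for the whole second after the job is handed in: The large can lies at rest in the V cradle: its centre within 15 mm of the cradle's middle along the trough, 10 mm across it and 8 mm in height, its axis within 10 degrees of the trough; the short and the slim can still stand upright (x of large_can_center in the frame of cradle_seat between -0.015 and 0.015 m and y of large_can_center in the frame of cradle_seat between -0.01 and 0.01 m and z of large_can_center in the frame of cradle_seat between -0.008 and 0.008 m and angle between the z axis of large_can_center and the x axis of cradle_seat, either way round below 0.175 rad and linear speed of large_can below 0.02 m/s and angular speed of large_can below 0.2 rad/s and angle between each of short_can_center, slim_can_center's own z axis and vertical below 0.175 rad); the robot touches nothing.
It fails at once if the short can or the slim can is pushed more than 30 mm from its place (distance of any of short_can_center, slim_can_center from where it was at the start of the episode above 0.03 m).
It fails at once if the large can is dropped into the cradle (faster than 0.8 m/s within 80 mm of its place there) (distance between large_can_center and cradle_seat below 0.08 m and linear speed of large_can above 0.8 m/s).
It also fails if it takes over 42 s, if anything falls off the work surface, if the arm or the gripper's body presses on something with over 40 N, if the wrist force passes 120 N, or if a joint passes its speed limit or range.

## Robot

A 6-joint arm with a two-finger parallel gripper is mounted at the origin on the work surface. World frame = base frame: x ahead of the robot, y to its left, z up, the work surface at z = 0. Lengths are in mm, angles in rad, forces in N, time in s.
With the tool pointing down it reaches from about 300 to 775 mm from the base axis. Payload 14.6 kg.
Tool frame: the origin (TCP) lies on the centre line of the jaws, within the pads' length; the fingertips stand 8 mm ahead of it and the grasp point (between the pads) lies 11 mm behind it; z points along the fingers, y is the direction in which the jaws open and shut (so a half turn about z gives the same grasp; the last joint's range is limited). The gripper opens to 94 mm and grips with 3 to 60 N. Pads are 16 mm wide; open, the fingers measure 119 mm over their backs; the gripper's body (75 mm by 177 mm) begins 78 mm behind the grasp point.
Start: joints at [-1.287, 0.3, 1.521, -0, 1.321, -0.067], TCP at [189, -516.496, 182.046] pointing down, gripper open.
Joint ranges: [-3.03, 3.03], [-0.79, 2.21], [0.23, 2.52], [-1.04, 4.18], [0, 3.07], [-2.55, 2.55]. Speed limits (rad/s): [2.22, 2.22, 2.57, 3.14, 3.14, 3.14].

## Interface

Orientations are given as [roll, pitch, yaw] about the fixed x, y, z axes, in that order (R = Rz(yaw) Ry(pitch) Rx(roll)).
In Python, from cell import read_state, cams, manip gives the robot as it stands.
- The arm moves only by the shell command python3 -m handwheel 'ROWS' [OPENING] [FORCE]. ROWS is JSON, a list of rows, each a list of 4 numbers: the shift along the tool's x, y, z in m, then the turn about the tool's z in degrees. In form: [[dx, dy, dz, turn], ...]. A call has 1 to 5 rows; each row is the pose to reach, as a shift and turn from the pose measured when the call began, along the tool's axes at that moment; what a row does not reach only later rows make up. A row lasts 1/8 s, in which the tool goes at most 62.5 mm and 10.7 degrees, less where a joint would pass 70% of its speed; a pose out of reach is approached as far as the arm can. A call with a gripper value outside its range is refused whole. OPENING is the closure, from 0 (fully open) to 1 (shut), set as the call begins (- or left out, the last holds). The fingers move at their own pace and stop on an object; FORCE is the grip in N (left out, the last holds). Time passes only in rows, so rows that repeat a pose let the fingers close. It gives the time, the measured TCP pose, the force and the opening at its end, in the units of the state.
- read_state(): the state, without advancing time (a new reading comes with each control period).
- cams.camera(name): name is "scene" or "top" or "wrist"; returns the picture (420x560x3 uint8, red, green, blue); there is no depth.
- cams.get_calibration(name): a dict with "vertical_fov" (degrees; the focal length in pixels is half the picture's height over the tangent of half this angle, whatever the lens; pixels are square), "cx", "cy" (the principal point, pixels), "R" (3x3) and "t" (3): a world point X has camera coordinates R X + t. Camera axes: x right, y down, z forward; pixel columns grow to the right and rows downward; lengths in mm; the calibration is good to about 2 mm. A picture is of the moment at which its call begins: read the wrist's pose just before it. get_calibration takes no time and is no camera call; for the wrist camera it gives the pose at the moment of the call.
- manip.sign_off(): hands the job in, once; it reports no verdict.
The state is a dict: "clock": time; "joints": joint angles; "qd": joint speeds; "effort": joint torques, N m; "eef_pos": TCP position; "eef_rot": TCP orientation; "wrist_force": force on the tool from outside, world axes, zero at the start; "moment": the same for the moment, N m; "finger_gap": finger opening in mm.
Only numpy, scipy, OpenCV 4.12 (cv2) and the standard library are available. Lean on these libraries where they do the work, as an engineer would, in place of code of your own. Each camera call takes 0.05 s, during which the arm holds its last target. There are 200 camera calls.

## Working session

There is one attempt and no reset: what is moved stays moved. The work goes in short steps, Python scripts to look and compute and a shell command to move; the robot and the scene stay as the last step left them, time stands still between calls to the robot, and variables do not carry over. Pictures are saved under pics/ and viewed, about 8 in all and at most 12, crops included, and the job is handed in when it is done.

```bash
ls; mkdir -p pics
python3 - <<'E'
from cell import read_state, cams
import cv2
s=read_state(); print({k:s[k] for k in ("clock","joints","eef_pos","eef_rot","finger_gap","wrist_force")})
for n in ("scene","top"):
    cv2.imwrite(f"pics/{n}0.png",cams.camera(n)[:,:,::-1]); print(n,cams.get_calibration(n))
print(cams.get_calibration("wrist"))
E
```

```text
pics
{'clock': 0.0, 'joints': array([-1.28657979e+00,  3.00483232e-01,  1.52160031e+00,  8.74849753e-06,
        1.32071489e+00, -6.65866113e-02]), 'eef_pos': array([ 188.92990546, -516.20903805,  181.47156639]), 'eef_rot': array([-3.14039011e+00, -8.86844674e-05,  3.50800921e-01]), 'finger_gap': 93.75725414582813, 'wrist_force': array([-0.25507427, -0.22418986, -0.24893242])}
scene {'vertical_fov': 49.28828203298019, 'cx': 284.7320137782068, 'cy': 204.7536932280415, 'R': array([[ 0.75431431,  0.65630408, -0.01657948],
       [ 0.37033009, -0.44621499, -0.81470719],
       [-0.54209367,  0.60840541, -0.5796355 ]]), 't': array([-412.71202233, -114.07902403, 1236.0516764 ])}
top {'vertical_fov': 57.604755901546916, 'cx': 284.4407167790989, 'cy': 213.78666073708183, 'R': array([[ 2.15013964e-02, -9.99762955e-01,  3.42411697e-03],
       [-9.82134313e-01, -2.17624492e-02, -1.86918663e-01],
       [ 1.86948872e-01,  6.56069482e-04, -9.82369426e-01]]), 't': array([ 34.34177625, 538.88854531, 782.43669589])}
{'vertical_fov': 63.14928284085563, 'cx': 279.2737088719122, 'cy': 212.5140682840999, 'R': array([[ 3.43533797e-01, -9.39140300e-01,  1.62011740e-04],
       [-9.03602180e-01, -3.30487077e-01,  2.72546129e-01],
       [-2.55905511e-01, -9.37752008e-02, -9.62142703e-01]]), 't': array([-550.59381757,  -29.18459286,  391.74315405])}
```

View pics/top0.png

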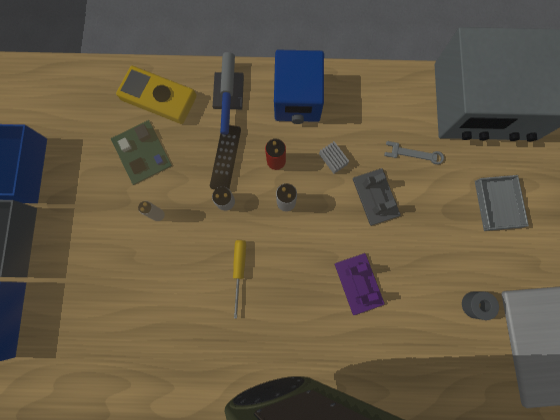

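View pics/scene0.png

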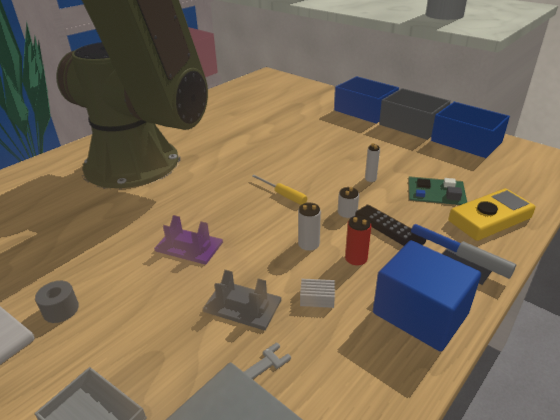

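Top view: 

| Object | Pixel |
|---|---|
| Slim can | (147,210) |
| Short can | (222,198) |
| Large can | (287,197) |
| Red decoy can | (276,153) |
| Grey cradle | (377,196) |
| Purple decoy cradle | (360,284) |

The aluminium can at (287,197) is both wide and tall (scene (309,227)), so it fits the description. I'll confirm it in an enlarged crop and measure.

```bash
cat > h.py <<'E'
import numpy as np, cv2
from cell import read_state, cams
def cast(c,u,v,z):
    f=210/np.tan(np.radians(c["vertical_fov"])/2)
    R,t=c["R"],c["t"]; o=-R.T@t; d=R.T@np.array([(u-c["cx"])/f,(v-c["cy"])/f,1])
    return o+d*(z-o[2])/d[2]
def proj(c,X):
    f=210/np.tan(np.radians(c["vertical_fov"])/2)
    p=c["R"]@np.asarray(X,float)+c["t"]; return f*p[:2]/p[2]+[c["cx"],c["cy"]]
E
python3 - <<'E'
from h import *
a=cv2.imread("pics/top0.png")[130:240,190:420]
b=cv2.imread("pics/scene0.png")[180:340,190:400]
A=cv2.resize(a,None,fx=3.4,fy=3.4,interpolation=2); B=cv2.resize(b,None,fx=1.3,fy=1.3)
cv2.imwrite("pics/crop1.png",np.vstack([A,cv2.copyMakeBorder(B,0,0,0,A.shape[1]-B.shape[1],0)]))
c=cams.get_calibration("top"); s=cams.get_calibration("scene")
for n,uv,z in (("large",(287,190),90),("short",(222,192),55),("slim",(146,206),90),("red",(276,146),90),("cradle base",(377,197),10)):
    print(n,cast(c,*uv,z).round(), proj(s,cast(c,*uv,z)).round())
E
```

```text
large [582.  42.  90.] [311. 210.]
short [583. 184.  55.] [352. 193.]
slim [541. 335.  90.] [374. 148.]
red [678.  67.  90.] [360. 223.]
cradle base [ 590. -167.   10.] [241. 301.]
```

View pics/crop1.png

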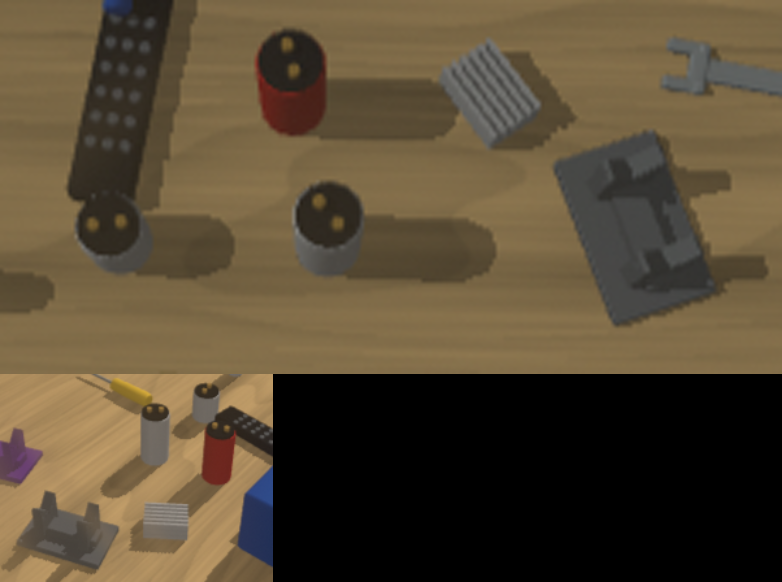

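Crop: the large can's dark disc is centred at crop (328,215), which is about top pixel (286.5,193). It is bare aluminium, tall and wide, so it's confirmed. The grey cradle's base corners are at crop (555,164), (655,131), (716,290) and (616,325).

Run:
```python
from h import *
c=cams.get_calibration("top"); st=read_state()
P=np.array([cast(c,190+u/3.4,130+v/3.4,10) for u,v in ((555,164),(655,131),(716,290),(616,325))])
print("corners",P.round(), "sides",[np.linalg.norm(P[i]-P[i-1]).round() for i in range(4)])
C=P.mean(0); d=(P[0]+P[1]-P[2]-P[3])[:2]; yaw=np.arctan2(d[1],d[0]); print("cradle",C.round(),"yaw deg",np.degrees(yaw))
L=cast(c,286.5,193.2,90); print("can",L.round(), "short",cast(c,222.2,196.2,55).round())
y=st["eef_rot"][2]; tx=np.array([np.cos(y),np.sin(y)]); ty=np.array([np.sin(y),-np.cos(y)])
D=L[:2]-st["eef_pos"][:2]; print("to can, tool xy",(D@tx).round(),(D@ty).round(), "yaw now deg",np.degrees(y))
```

```text
corners [[ 634. -113.   10.]
 [ 659. -182.   10.]
 [ 548. -220.   10.]
 [ 523. -152.   10.]] sides [np.float64(118.0), np.float64(74.0), np.float64(117.0), np.float64(72.0)]
cradle [ 591. -167.   10.] yaw deg 19.314349434161727
can [575.  43.  90.] short [573. 183.  55.]
to can, tool xy 554.0 -392.0 yaw now deg 20.097982710668006
```

```bash
python3 -m handwheel '[[0.05,-0.035,-0.01,0],[0.1,-0.07,-0.02,0],[0.15,-0.105,-0.02,0],[0.2,-0.14,-0.02,0],[0.25,-0.175,-0.02,0]]' 0 10
python3 -m handwheel '[[0.05,-0.035,0,0],[0.1,-0.07,0,0],[0.15,-0.105,0,0],[0.2,-0.14,0,0],[0.25,-0.175,0,0]]'
python3 - <<'E'
from h import *
st=read_state(); y=st["eef_rot"][2]; D=np.array([575,43])-st["eef_pos"][:2]
print(st["clock"],st["eef_pos"],st["eef_rot"],D@[np.cos(y),np.sin(y)],D@[np.sin(y),-np.cos(y)])
E
```

```text
clock: 0.72
eef_pos: [364.3, -264.2, 201.7]
eef_rot: [-3.141, -0.0, 0.35]
wrist_force: [0.7, -1.2, 0.2]
finger_gap: 94.2
clock: 1.35
eef_pos: [539.8, -12.1, 201.7]
eef_rot: [-3.141, 0.0, 0.351]
wrist_force: [1.2, -1.3, 0.4]
finger_gap: 93.9
1.35 [539.75568529 -12.09030936 201.74723578] [-3.14054882e+00  1.29899589e-04  3.50654516e-01] 52.02384413487648 -39.6310931670427
```

```bash
python3 -m handwheel '[[0.026,-0.02,0,0],[0.052,-0.04,0,0],[0.052,-0.04,0,0],[0.052,-0.04,0,0]]'
python3 - <<'E'
from h import *
st=read_state(); c=cams.get_calibration("wrist"); cv2.imwrite("pics/w1.png",cams.camera("wrist")[:,:,::-1])
print(st["eef_pos"],"cam",-c["R"].T@c["t"],"expected disc px",proj(c,[575,43,90]))
np.save("w1.npy",c,allow_pickle=True)
E
```

```text
clock: 1.85
eef_pos: [574.5, 42.8, 201.5]
eef_rot: [-3.14, 0.001, 0.351]
wrist_force: [-0.6, -0.3, -0.4]
finger_gap: 93.9
[574.45173885  42.82436906 201.5096416 ] cam [648.73131397  69.11416803 404.8250152 ] expected disc px [278.43114664 201.08194772]
```

View pics/w1.png

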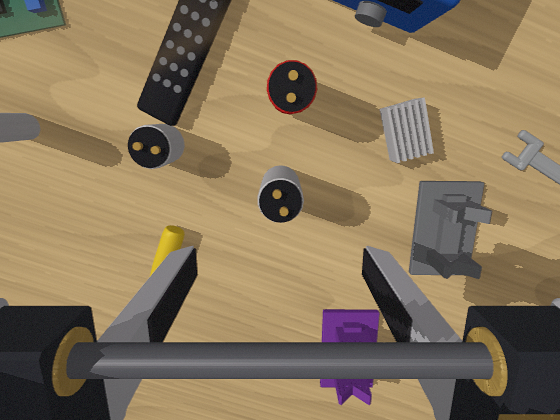

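The disc is at (280,201) and I expected (278,201), so they agree. Red can at (291,87), grey cradle at (448,228). Next: descend, and refine the cradle from its wrist-view corners (421,181), (487,183), (476,277) and (409,273).

```bash
python3 -m handwheel '[[0,0,0.04,0],[0,0,0.08,0],[0,0,0.12,0],[0,0,0.155,0],[0,0,0.167,0]]' 0 12
python3 -m handwheel '[[0,0,0,0],[0,0,0,0],[0,0,0,0],[0,0,0,0],[0,0,0,0]]' 1 12
python3 - <<'E'
from h import *
c=np.load("w1.npy",allow_pickle=True).item()
P=np.array([cast(c,u,v,10) for u,v in ((421,181),(487,183),(476,277),(409,273))])
print(P.round(),[np.linalg.norm(P[i]-P[i-1]).round() for i in range(4)])
d=(P[0]+P[1]-P[2]-P[3])[:2]; print(P.mean(0),np.degrees(np.arctan2(d[1],d[0])))
E
```

```text
clock: 2.52
eef_pos: [573.2, 41.8, 33.2]
eef_rot: [-3.14, 0.003, 0.349]
wrist_force: [0.7, 0.4, 0.7]
finger_gap: 94.2
clock: 3.15
eef_pos: [573.3, 41.9, 33.5]
eef_rot: [-3.14, 0.003, 0.349]
wrist_force: [0.1, 0.1, -0.3]
finger_gap: 47.0
[[ 636. -112.   10.]
 [ 661. -186.   10.]
 [ 549. -233.   10.]
 [ 525. -151.   10.]] [np.float64(118.0), np.float64(78.0), np.float64(121.0), np.float64(86.0)]
[ 592.77893691 -170.50075953   10.        ] 21.122994317064528
```

```bash
python3 -m handwheel '[[0,0,0,0],[0,0,0,0],[0,0,-0.03,0],[0,0,-0.07,0],[0,0,-0.11,0]]'
python3 - <<'E'
from h import *
st=read_state(); y=st["eef_rot"][2]; a=np.radians(20)
for off in (-75,-60): 
    G=np.array([591.5,-168])+off*np.array([np.cos(a),np.sin(a)]); D=G-st["eef_pos"][:2]
    print(G,D@[np.cos(y),np.sin(y)],D@[np.sin(y),-np.cos(y)])
E
```

```text
clock: 3.78
eef_pos: [573.3, 41.8, 144.3]
eef_rot: [-3.139, 0.004, 0.349]
wrist_force: [-0.2, -0.1, -2.0]
finger_gap: 45.0
[ 521.02305344 -193.65151075] -129.64137714543747 203.4123859187603
[ 535.11844275 -188.5212086 ] -114.64137719108125 203.41121574240677
```

```bash
python3 -m handwheel '[[-0.025,0.04,-0.01,0],[-0.055,0.085,-0.02,0],[-0.085,0.13,-0.02,0],[-0.115,0.18,-0.02,0],[-0.13,0.203,-0.02,0]]'
python3 -m handwheel '[[0,0,0,0]]'
python3 - <<'E'
from h import *
st=read_state(); c=cams.get_calibration("wrist"); cv2.imwrite("pics/w2.png",cams.camera("wrist")[:,:,::-1])
np.save("w2.npy",c,allow_pickle=True)
a=np.radians(20)
print(st["eef_pos"],"expected centre base px",proj(c,[591.5,-168,10]))
E
```

```text
clock: 4.4
eef_pos: [519.6, -195.8, 164.1]
eef_rot: [-3.139, 0.004, 0.347]
wrist_force: [0.2, 1.4, -2.7]
finger_gap: 44.9
clock: 4.53
eef_pos: [519.0, -197.2, 163.7]
eef_rot: [-3.139, 0.005, 0.344]
wrist_force: [-0.7, 0.9, -2.8]
finger_gap: 44.8
[ 518.98625303 -197.19335764  163.71400436] expected centre base px [275.71007129 115.49432459]
```

View pics/w2.png

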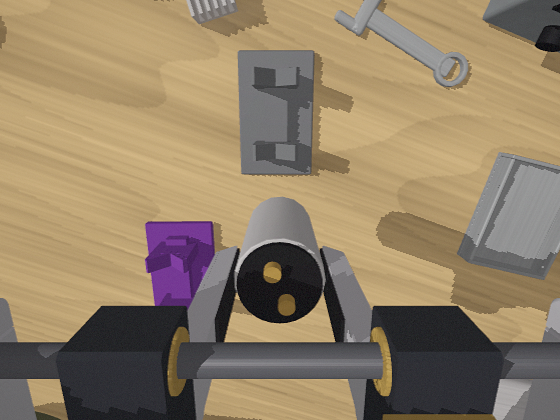

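The can is held upright with its studs at (272,271) and (286,304). The grey cradle is ahead, with base corners (238,51), (314,51), (312,174) and (240,174).

Run:
```python
from h import *
c=np.load("w2.npy",allow_pickle=True).item(); st=read_state(); print(st["eef_pos"],st["eef_rot"])
P=np.array([cast(c,u,v,10) for u,v in ((238,51),(314,51),(312,174),(240,174))])
print(P.round(),[np.linalg.norm(P[i]-P[i-1]).round() for i in range(4)])
d=(P[0]+P[1]-P[2]-P[3])[:2]; C=P.mean(0); th=np.arctan2(d[1],d[0]); print(C,np.degrees(th))
y=st["eef_rot"][2]; D=C[:2]-st["eef_pos"][:2]; print("tool dx,dy to centre",D@[np.cos(y),np.sin(y)],D@[np.sin(y),-np.cos(y)],"yaw now",np.degrees(y))
t=cast(c,276,250,90); print(cast(c,279,284,164-11+45-0))
```

```text
[ 519.21846039 -196.29022513  163.7102786 ] [-3.13858662  0.0045906   0.34528193]
[[ 635. -114.   10.]
 [ 660. -183.   10.]
 [ 549. -224.   10.]
 [ 523. -152.   10.]] [np.float64(119.0), np.float64(73.0), np.float64(119.0), np.float64(76.0)]
[ 591.64278978 -168.25134138   10.        ] 19.56900923587326
tool dx,dy to centre 77.63994649689083 -1.8711487502117896 yaw now 19.78319730294852
[ 510.00822072 -201.19559188  198.        ]
```

Centre is 77.6 mm ahead, sideways −2 mm, yaw matched. The handwheel can't tilt the tool, so I'll pivot the can in the pads. That means its lower end goes against the outer face of the near saddle while the grip travels over it in an arc. First I lower it outside the saddle.

```bash
python3 -m handwheel '[[-0.001,-0.001,0.02,0],[-0.003,-0.002,0.045,0],[-0.003,-0.002,0.07,0],[-0.003,-0.002,0.084,0],[-0.003,-0.002,0.084,0]]'
python3 - <<'E'
from h import *
st=read_state(); y=st["eef_rot"][2]; D=np.array([591.6,-168.2])-st["eef_pos"][:2]
print(st["eef_pos"],D@[np.cos(y),np.sin(y)],D@[np.sin(y),-np.cos(y)])
a=cams.camera("scene")[:,:,::-1][180:345,150:400]; cv2.imwrite("pics/s2.png",cv2.resize(a,None,fx=3,fy=3,interpolation=2))
E
```

```text
clock: 5.2
eef_pos: [515.2, -194.5, 79.2]
eef_rot: [-3.138, 0.006, 0.346]
wrist_force: [-0.5, 0.2, -1.5]
finger_gap: 44.8
[ 515.1631135  -194.54866677   79.20019202] 80.84275343138094 1.1397701584759554
```

View pics/s2.png

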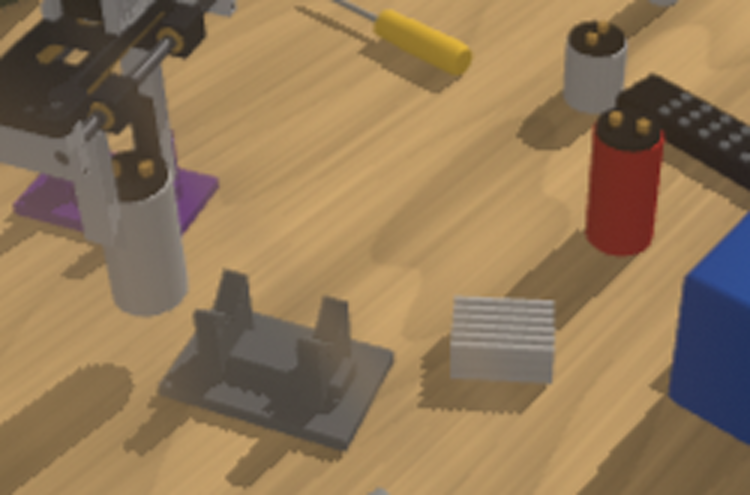

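The can hangs almost upright at (145,240), just outside the saddle at (220,320). Starting the pivot slowly and watching the force.

```bash
python3 -m handwheel '[[0.012,0.001,0,0],[0.022,0.001,0,0],[0.030,0.001,-0.001,0],[0.036,0.001,-0.003,0],[0.041,0.001,-0.004,0]]'
python3 -m handwheel '[[0.003,0,-0.001,0],[0.006,0,-0.001,0],[0.009,0,-0.001,0],[0.012,0,-0.001,0],[0.012,0,-0.001,0]]'
python3 - <<'E'
from h import *
st=read_state(); y=st["eef_rot"][2]; D=np.array([591.6,-168.2])-st["eef_pos"][:2]
print(st["eef_pos"],D@[np.cos(y),np.sin(y)],D@[np.sin(y),-np.cos(y)])
a=cams.camera("scene")[:,:,::-1][180:345,150:400]; cv2.imwrite("pics/s3.png",cv2.resize(a,None,fx=3,fy=3,interpolation=2))
E
```

```text
clock: 5.88
eef_pos: [554.7, -181.7, 83.8]
eef_rot: [-3.138, 0.005, 0.346]
wrist_force: [-2.1, 0.1, -3.5]
finger_gap: 44.5
clock: 6.5
eef_pos: [566.1, -177.6, 84.7]
eef_rot: [-3.138, 0.005, 0.346]
wrist_force: [-1.5, 0.5, -2.5]
finger_gap: 44.8
[ 566.13683423 -177.57229791   84.7478608 ] 27.13264613412847 -0.1797024309529279
```

View pics/s3.png

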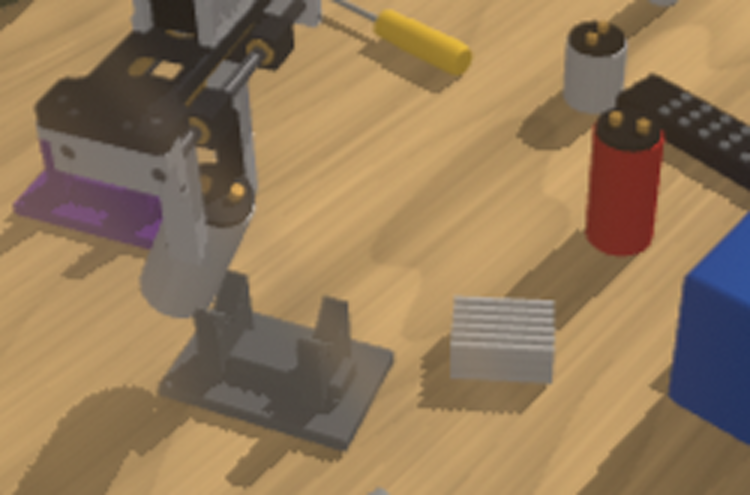

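The can has pivoted about 30–35° around the saddle with only about 3 N at the wrist. Continuing the arc.

```bash
python3 -m handwheel '[[0.004,0,0.001,0],[0.007,0,0.002,0],[0.010,0,0.004,0],[0.012,0,0.005,0],[0.012,0,0.005,0]]'
python3 -m handwheel '[[0.003,0,0.002,0],[0.006,0,0.004,0],[0.009,0,0.006,0],[0.010,0,0.007,0],[0.010,0,0.007,0]]'
python3 - <<'E'
from h import *
st=read_state(); y=st["eef_rot"][2]; D=np.array([591.6,-168.2])-st["eef_pos"][:2]
print(st["eef_pos"],D@[np.cos(y),np.sin(y)],D@[np.sin(y),-np.cos(y)])
a=cams.camera("scene")[:,:,::-1][180:345,150:400]; cv2.imwrite("pics/s4.png",cv2.resize(a,None,fx=3,fy=3,interpolation=2))
E
```

```text
clock: 7.18
eef_pos: [577.4, -173.4, 79.5]
eef_rot: [-3.138, 0.005, 0.346]
wrist_force: [-1.3, 1.0, -0.7]
finger_gap: 44.7
clock: 7.8
eef_pos: [586.7, -170.0, 72.3]
eef_rot: [-3.138, 0.005, 0.346]
wrist_force: [-1.2, 2.1, 0.1]
finger_gap: 44.5
[ 586.73901708 -169.96403351   72.31689996] 5.171157287195543 -0.010073869284672726
```

View pics/s4.png

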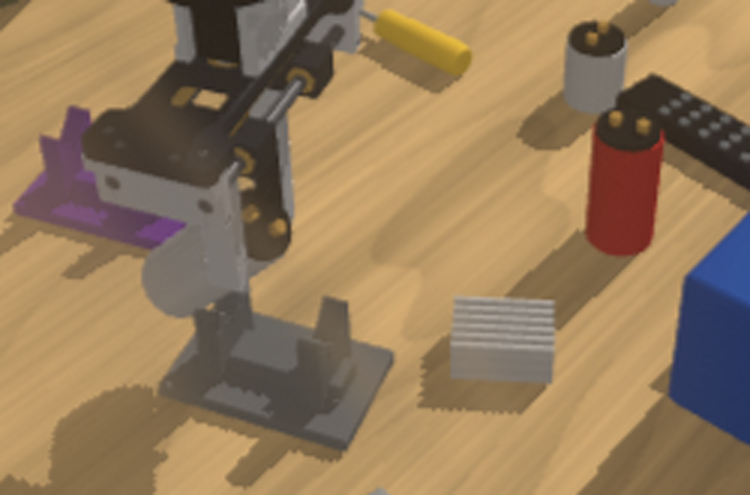

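The can is at about 65–70° now. Finish the arc to seat height.

```bash
python3 -m handwheel '[[0.002,0,0.002,0],[0.004,0,0.004,0],[0.005,0,0.006,0],[0.005,0,0.008,0],[0.005,0,0.0085,0]]'
python3 -m handwheel '[[0,0,0,0],[0,0,0,0]]'
python3 - <<'E'
from h import *
st=read_state(); y=st["eef_rot"][2]; D=np.array([591.6,-168.2])-st["eef_pos"][:2]
print(st["eef_pos"],D@[np.cos(y),np.sin(y)],D@[np.sin(y),-np.cos(y)])
a=cams.camera("scene")[:,:,::-1][180:345,150:400]; a=cv2.resize(a,None,fx=2,fy=2)
b=cams.camera("wrist")[:,:,::-1][0:420,140:420]; b=cv2.resize(b,(220,330))
cv2.imwrite("pics/s5.png",np.hstack([a,b]))
E
```

```text
clock: 8.48
eef_pos: [591.2, -168.2, 63.6]
eef_rot: [-3.138, 0.005, 0.346]
wrist_force: [-1.4, 2.5, 1.6]
finger_gap: 44.9
clock: 8.72
eef_pos: [591.2, -168.2, 63.6]
eef_rot: [-3.138, 0.005, 0.346]
wrist_force: [-0.5, 2.9, 0.8]
finger_gap: 44.7
[ 591.20546691 -168.22180758   63.64450052] 0.378534583668768 0.11332915740781829
```

View pics/s5.png

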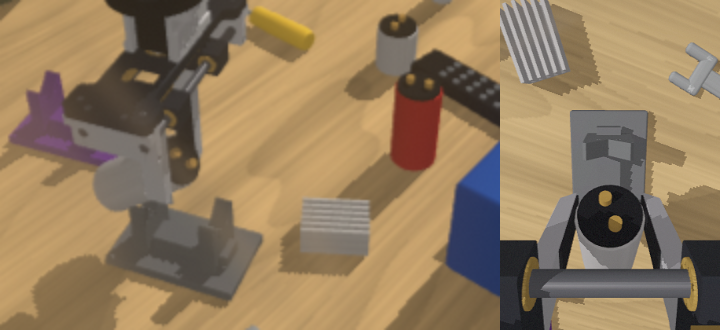

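Run:
```python
from h import *
st=read_state(); c=cams.get_calibration("wrist"); p=st["eef_pos"]; y=st["eef_rot"][2]; tx=np.array([np.cos(y),np.sin(y),0])
G=p+[0,0,11]; o=-c["R"].T@c["t"]
for z in range(70,135,5):
    q=cast(c,281,275,z)-G; print(z,(q@tx).round(1),(q[2]).round(1),np.hypot(q@tx,q[2]).round(1))
for th in (0,40,60,80,90):
    e=G+45*(np.sin(np.radians(th))*tx+[0,0,np.cos(np.radians(th))]); print(th,proj(c,e).round())
im=cams.camera("wrist")[:,:,::-1][160:400,180:390]; s=cams.camera("scene")[:,:,::-1][200:310,170:280]
cv2.imwrite("pics/s6.png",np.hstack([cv2.resize(im,(420,480),interpolation=2),cv2.resize(s,(380,480),interpolation=2)]))
```

```text
70 -18.3 -4.6 18.8
75 -15.8 0.4 15.8
80 -13.3 5.4 14.3
85 -10.8 10.4 15.0
90 -8.3 15.4 17.5
95 -5.8 20.4 21.2
100 -3.3 25.4 25.6
105 -0.8 30.4 30.4
110 1.7 35.4 35.4
115 4.2 40.4 40.6
120 6.6 45.4 45.8
125 9.1 50.4 51.2
130 11.6 55.4 56.6
0 [277. 287.]
40 [277. 223.]
60 [277. 197.]
80 [278. 181.]
90 [278. 177.]
```

View pics/s6.png

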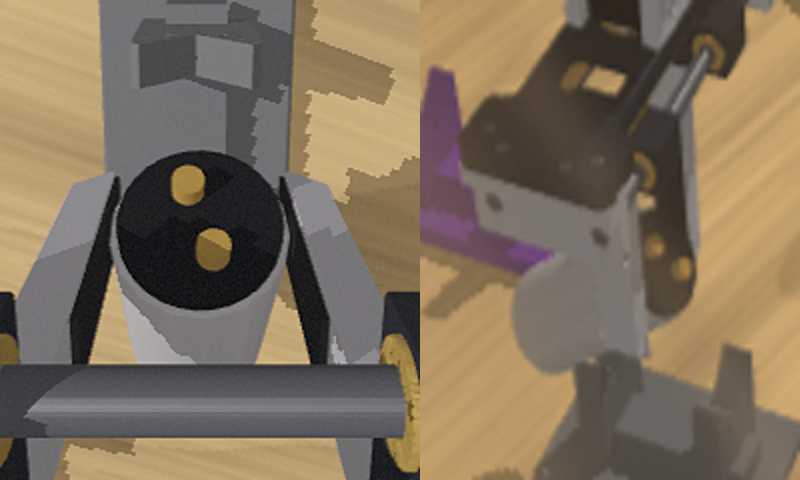

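The can's top end sits at the pads and it's less tilted than planned, so it seems to have slid along its axis in the grip. I'll triangulate the studs, wrist (273,246) and (286,278) against scene (237,257) and (245,261), to get its real pose.

Run:
```python
from h import *
st=read_state(); w=cams.get_calibration("wrist"); s=cams.get_calibration("scene"); y=st["eef_rot"][2]
B=np.array([[np.cos(y),np.sin(y),0],[-np.sin(y),np.cos(y),0],[0,0,1]]); O=np.array([591.6,-168.2,0])
def ray(c,u,v):
    f=210/np.tan(np.radians(c["vertical_fov"])/2);d=c["R"].T@[(u-c["cx"])/f,(v-c["cy"])/f,1];return -c["R"].T@c["t"],d/np.linalg.norm(d)
def tri(a,b):
    (o1,d1),(o2,d2)=ray(w,*a),ray(s,*b); n=np.cross(d1,d2)
    k=np.linalg.solve(np.c_[d1,-d2,n],o2-o1); return B@(o1+k[0]*d1+k[2]*n/2-O),k[2]*np.linalg.norm(n)
W=[(273.5,246),(286.5,278)];S=[(237.2,256.6),(245.3,261.4)]
for i in (0,1):
    for j in (0,1): print(i,j,tri(W[i],S[j]))
for th in (40,55,65):
    for D in ((-5,97),(-1,105)):
        e=np.array([D[0]-90*np.sin(np.radians(th)),0,D[1]-90*np.cos(np.radians(th))]); print(th,D,"bottom",e.round(),"scene px",proj(s,B.T@e+O).round(), "wrist bottom",proj(w,B.T@e+O).round())
print(proj(s,B.T@[-39,0,61]+O), proj(s,B.T@[0,0,75]+O))
```

```text
0 0 (array([ 10.02921816,   0.55662109, 115.6607985 ]), np.float64(-17.239503325709375))
0 1 (array([ 15.73696679,   1.85955534, 109.74434602]), np.float64(-2.053647530528416))
1 0 (array([  4.85609615,  -4.30573584, 122.02928904]), np.float64(-1.5941622071813422))
1 1 (array([ 11.87931637,  -4.13019583, 119.11773403]), np.float64(13.569794480378123))
40 (-5, 97) bottom [-63.   0.  28.] scene px [208. 286.] wrist bottom [278. 302.]
40 (-1, 105) bottom [-59.   0.  36.] scene px [210. 283.] wrist bottom [278. 303.]
55 (-5, 97) bottom [-79.   0.  45.] scene px [199. 277.] wrist bottom [278. 333.]
55 (-1, 105) bottom [-75.   0.  53.] scene px [201. 274.] wrist bottom [278. 335.]
65 (-5, 97) bottom [-87.   0.  59.] scene px [195. 270.] wrist bottom [278. 354.]
65 (-1, 105) bottom [-83.   0.  67.] scene px [196. 267.] wrist bottom [278. 357.]
[218.50885301 275.88379105] [238.27959529 275.51393486]
```

Good match: stud tips average to (10,−1,116) in cradle axes. So the can is tilted about 53°, centred near (−30, 85), leaning on the outer saddle edge (−39, 61). The fingers hold it 37 mm above its middle, because it slipped as I pressed down. The hold is still full diameter. I'll grip harder and draw this end forward and down about the saddle edge.

```bash
python3 -m handwheel '[[0,0,0,0],[0.004,0,0.001,0],[0.008,0,0.003,0],[0.012,0,0.005,0],[0.0145,0,0.0065,0]]' 1 30
python3 -m handwheel '[[0,0,0,0]]'
python3 - <<'E'
from h import *
st=read_state(); c=cams.get_calibration("wrist")
im=cams.camera("wrist")[:,:,::-1][160:400,180:390]; s=cams.camera("scene")[:,:,::-1][200:310,170:280]
np.save("w3.npy",c,allow_pickle=True)
cv2.imwrite("pics/s7.png",np.hstack([cv2.resize(im,(420,480),interpolation=2),cv2.resize(s,(380,480),interpolation=2)]))
# numeric: disc + stud blobs in the wrist crop
full=im; hsv=cv2.cvtColor(full,cv2.COLOR_BGR2HSV)
m=cv2.inRange(hsv,(12,110,90),(30,255,255)); n,l,ss,cc=cv2.connectedComponentsWithStats(m)
for k in range(1,n):
    if 40<ss[k,4]<600: print("stud?",(cc[k]+[180,160]).round(1),ss[k])
m=cv2.inRange(hsv,(0,0,0),(180,255,45)); cs,_=cv2.findContours(m,0,1)
for k in cs:
    if cv2.contourArea(k)>1500: print("dark",cv2.fitEllipse(k),cv2.boundingRect(k),cv2.contourArea(k))
E
```

```text
clock: 9.55
eef_pos: [604.9, -163.3, 56.7]
eef_rot: [-3.137, 0.006, 0.346]
wrist_force: [-4.5, 0.2, -0.9]
finger_gap: 44.4
clock: 9.68
eef_pos: [605.2, -163.2, 56.6]
eef_rot: [-3.138, 0.005, 0.346]
wrist_force: [-3.5, 0.0, 0.0]
finger_gap: 43.9
stud? [273.7 253.3] [ 86  84  17  20 284]
stud? [286.2 280.9] [ 98 111  18  21 317]
stud? [184.  334.9] [  0 167  10  19 141]
stud? [182.2 384.3] [  0 219   7  15  70]
dark ((99.13736724853516, 151.11965942382812), (113.21472930908203, 143.9099884033203), 0.16740038990974426) (35, 81, 129, 101) 6103.0
```

```bash
cat >> h.py <<'E'
O=np.array([591.6,-168.2,0])
def ray(c,u,v):
    f=210/np.tan(np.radians(c["vertical_fov"])/2);d=c["R"].T@[(u-c["cx"])/f,(v-c["cy"])/f,1];return -c["R"].T@c["t"],d/np.linalg.norm(d)
def blobs(im,x0,y0,x1,y1,lo,hi):
    m=cv2.inRange(cv2.cvtColor(np.ascontiguousarray(im[y0:y1,x0:x1]),cv2.COLOR_RGB2HSV),(12,110,80),(30,255,255))
    n,l,s,c=cv2.connectedComponentsWithStats(m); return [c[k]+[x0,y0] for k in range(1,n) if lo<s[k,4]<hi]
def pose(sbox=(215,225,285,290)):
    st=read_state(); w=cams.get_calibration("wrist"); wi=cams.camera("wrist"); s=cams.get_calibration("scene"); si=cams.camera("scene")
    y=np.radians(19.7); B=np.array([[np.cos(y),np.sin(y),0],[-np.sin(y),np.cos(y),0],[0,0,1]])
    W=blobs(wi,235,90,325,320,60,600); S=blobs(si,*sbox,4,80)
    print("t",st["clock"],"TCP in cradle",(B@(st["eef_pos"]-O)).round(1),"gap",st["finger_gap"].round(1)); print("W",np.round(W,1).tolist(),"S",np.round(S,1).tolist())
    for a in W:
        for b in S:
            (o1,d1),(o2,d2)=ray(w,*a),ray(s,*b); n=np.cross(d1,d2); k=np.linalg.solve(np.c_[d1,-d2,n],o2-o1)
            if abs(k[2])*np.linalg.norm(n)<6: print(np.round(a),np.round(b),(B@(o1+k[0]*d1+k[2]*n/2-O)).round(1),round(k[2]*np.linalg.norm(n),1))
E
python3 -c "from h import *; pose()"
```

```text
Traceback (most recent call last):
  File "h.py", line 20, in pose
    print("t",st["clock"],"TCP in cradle",(B@(st["eef_pos"]-O)).round(1),"gap",st["finger_gap"].round(1)); print("W",np.round(W,1).tolist(),"S",np.round(S,1).tolist())
                                                                               ^^^^^^^^^^^^^^^^^^^^^^
AttributeError: 'float' object has no attribute 'round'
```

```bash
sed -i 's/st\["finger_gap"\].round(1)/round(st["finger_gap"],1)/' h.py; python3 -c "from h import *; pose()"
```

```text
t 9.875 TCP in cradle [14.3  0.2 56.9] gap 43.8
W [[273.7, 253.3], [286.2, 281.1]] S [[222.0, 225.0], [233.5, 225.2], [245.0, 244.4], [246.5, 262.0]]
[286. 281.] [246. 262.] [ 19.6  -4.  115.7] 1.0
```

View pics/s7.png

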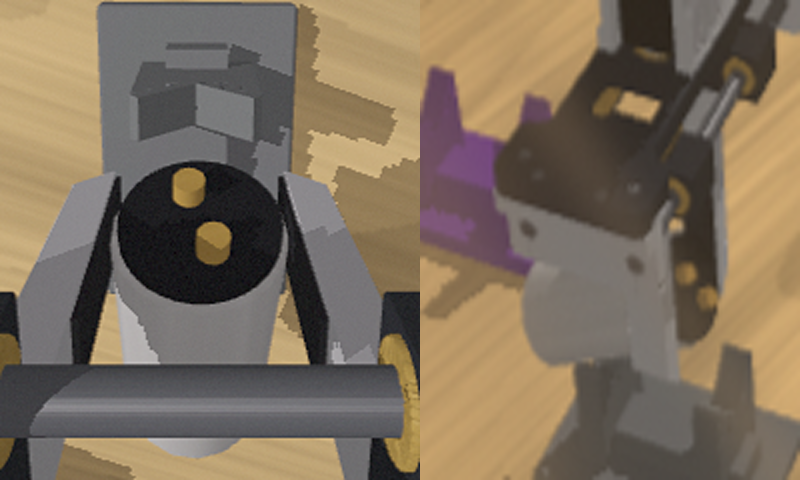

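Picture 11 of 12. The can is flatter now, about 60–65°, and its top end moves with the fingers without slipping. Continuing the drawn arc.

```bash
python3 -m handwheel '[[0.003,0,0.002,0],[0.006,0,0.004,0],[0.009,0,0.007,0],[0.012,0,0.010,0],[0.0135,0,0.0115,0]]' 
python3 -m handwheel '[[0,0,0,0]]'
python3 - <<'E'
from h import *
pose((225,235,290,300))
im=cams.camera("wrist")[:,:,::-1][100:400,180:390]
m=cv2.inRange(cv2.cvtColor(im,cv2.COLOR_BGR2HSV),(0,0,0),(180,255,45))
for u in (80,100,110,120):
    r=np.flatnonzero(m[:,u]); print(u+180, (r[[0,-1]]+100) if len(r) else None, len(r))
E
```

```text
clock: 10.6
eef_pos: [617.8, -158.6, 45.0]
eef_rot: [-3.138, 0.005, 0.346]
wrist_force: [-3.3, -1.8, -1.0]
finger_gap: 44.0
clock: 10.72
eef_pos: [617.9, -158.5, 44.9]
eef_rot: [-3.138, 0.005, 0.346]
wrist_force: [-3.6, -0.3, -0.1]
finger_gap: 43.7
t 10.725 TCP in cradle [28.   0.3 44.9] gap 43.7
W [[273.8, 255.8], [286.0, 277.3]] S [[254.4, 252.9]]
260 [251 302] 52
280 [264 306] 25
290 [249 305] 37
300 [251 302] 52
```

```bash
python3 -m handwheel '[[0.002,0,0.002,0],[0.004,0,0.004,0],[0.006,0,0.006,0],[0.008,0,0.008,0],[0.009,0,0.010,0]]' 
python3 -m handwheel '[[0,0,0,0]]'
python3 - <<'E'
from h import *
pose((225,235,290,300))
im=cams.camera("wrist")[:,:,::-1]; cv2.imwrite("pics/w8.png",im)
m=cv2.inRange(cv2.cvtColor(im,cv2.COLOR_BGR2HSV),(0,0,0),(180,255,45))
for u in (260,300):
    r=np.flatnonzero(m[100:400,u]); print(u, r[[0,-1]]+100, len(r))
w=cams.get_calibration("wrist"); y=np.radians(19.7); B=np.array([[np.cos(y),np.sin(y),0],[-np.sin(y),np.cos(y),0],[0,0,1]])
for th,cx,cz in ((70,-2,80),(80,0,77),(90,0,75)):
    a=np.array([np.sin(np.radians(th)),0,np.cos(np.radians(th))]); n=np.array([-a[2],0,a[0]]); C=np.array([cx,0,cz])
    print(th,[proj(w,B.T@(C+45*a+k*22.5*n)+O).round() for k in (1,0,-1)])
E
```

```text
clock: 11.5
eef_pos: [626.5, -155.4, 35.0]
eef_rot: [-3.138, 0.005, 0.346]
wrist_force: [-2.6, -1.8, 0.3]
finger_gap: 44.1
clock: 11.62
eef_pos: [626.5, -155.4, 34.8]
eef_rot: [-3.138, 0.005, 0.346]
wrist_force: [-2.9, -1.2, -0.6]
finger_gap: 44.3
t 11.625 TCP in cradle [37.2  0.3 34.8] gap 44.3
W [[280.5, 267.3]] S [[225.8, 236.1], [260.7, 259.3]]
260 [256 298] 43
300 [257 298] 42
70 [array([277., 328.]), array([278., 286.]), array([278., 253.])]
80 [array([278., 299.]), array([278., 268.]), array([278., 244.])]
90 [array([278., 279.]), array([278., 258.]), array([278., 243.])]
```

Disc rows 253–301 imply a tilt of about 84°, with the centre roughly 7 mm short of the middle. One last pull.

```bash
python3 -m handwheel '[[0.003,0,0.001,0],[0.006,0,0.002,0],[0.008,0,0.003,0],[0.008,0,0.004,0],[0.008,0,0.004,0]]'
python3 - <<'E'
from h import *
im=cams.camera("wrist")[:,:,::-1]; cv2.imwrite("pics/w9.png",im); si=cams.camera("scene")[:,:,::-1]; cv2.imwrite("pics/s9.png",si)
m=cv2.inRange(cv2.cvtColor(im,cv2.COLOR_BGR2HSV),(0,0,0),(180,255,45))
for u in (260,300):
    r=np.flatnonzero(m[100:340,u]); print(u, r[[0,-1]]+100, len(r))
w=cams.get_calibration("wrist"); y=np.radians(19.7); B=np.array([[np.cos(y),np.sin(y),0],[-np.sin(y),np.cos(y),0],[0,0,1]])
for th,cx,cz in ((85,-5,76),(90,-5,75),(90,0,75),(90,5,75)):
    a=np.array([np.sin(np.radians(th)),0,np.cos(np.radians(th))]); n=np.array([-a[2],0,a[0]]); C=np.array([cx,0,cz])
    print(th,cx,[proj(w,B.T@(C+45*a+k*22.5*n)+O).round() for k in (.87,0,-.87)])
E
```

```text
clock: 12.4
eef_pos: [634.5, -152.5, 31.6]
eef_rot: [-3.138, 0.004, 0.346]
wrist_force: [-1.1, 1.4, 3.5]
finger_gap: 44.2
260 [258 297] 40
300 [258 297] 40
85 -5 [array([278., 315.]), array([278., 290.]), array([278., 270.])]
90 -5 [array([278., 305.]), array([278., 285.]), array([278., 269.])]
90 0 [array([278., 296.]), array([278., 276.]), array([278., 261.])]
90 5 [array([278., 286.]), array([278., 267.]), array([278., 253.])]
```

Observed disc rows 258–297 against a model of 261–296 for lying flat and centred. Release: soften the grip, open partway because the heat sink is near, then rise.

```bash
python3 -m handwheel '[[0,0,0,0],[0,0,0,0]]' 1 4
python3 -m handwheel '[[0,0,0,0],[0,0,0,0],[0,0,0,0]]' 0.3 4
python3 -m handwheel '[[0,0,-0.02,0],[0,0,-0.05,0],[0,0,-0.09,0],[0,0,-0.13,0],[0,0,-0.17,0]]'
python3 -m handwheel '[[-0.03,0,0,0],[-0.06,0,0,0],[-0.08,0,0,0],[-0.08,0,0,0]]'
python3 - <<'E'
from h import *
w=cams.get_calibration("wrist");im=cams.camera("wrist")[:,:,::-1]; si=cams.camera("scene")[:,:,::-1]; ti=cams.camera("top")[:,:,::-1]
cv2.imwrite("pics/wf.png",im); np.save("wf.npy",w,allow_pickle=True)
cv2.imwrite("pics/fin.png",np.vstack([np.hstack([im[:300,100:500],cv2.resize(si[170:320,190:390],(400,300),interpolation=2)]),cv2.resize(ti[130:230,140:420],(800,286),interpolation=2)]))
y=np.radians(19.7); B=np.array([[np.cos(y),np.sin(y),0],[-np.sin(y),np.cos(y),0],[0,0,1]])
print([proj(w,B.T@np.array(p)+O).round() for p in ((45,0,75),(-45,0,75),(45,0,97),(-45,0,97))])
E
```

```text
clock: 12.75
eef_pos: [634.6, -152.4, 31.4]
eef_rot: [-3.138, 0.004, 0.346]
wrist_force: [0.0, 1.8, 0.0]
finger_gap: 44.6
clock: 13.12
eef_pos: [634.6, -152.5, 31.4]
eef_rot: [-3.138, 0.003, 0.346]
wrist_force: [0.8, -0.4, 0.5]
finger_gap: 65.4
clock: 13.75
eef_pos: [635.2, -152.8, 204.5]
eef_rot: [-3.139, 0.002, 0.346]
wrist_force: [0.3, 0.6, 0.4]
finger_gap: 65.7
clock: 14.25
eef_pos: [559.7, -180.4, 206.6]
eef_rot: [-3.141, 0.001, 0.345]
wrist_force: [0.1, 0.8, 0.8]
finger_gap: 65.5
[array([278., 115.]), array([278., 207.]), array([278., 115.]), array([278., 213.])]
```

View pics/fin.png

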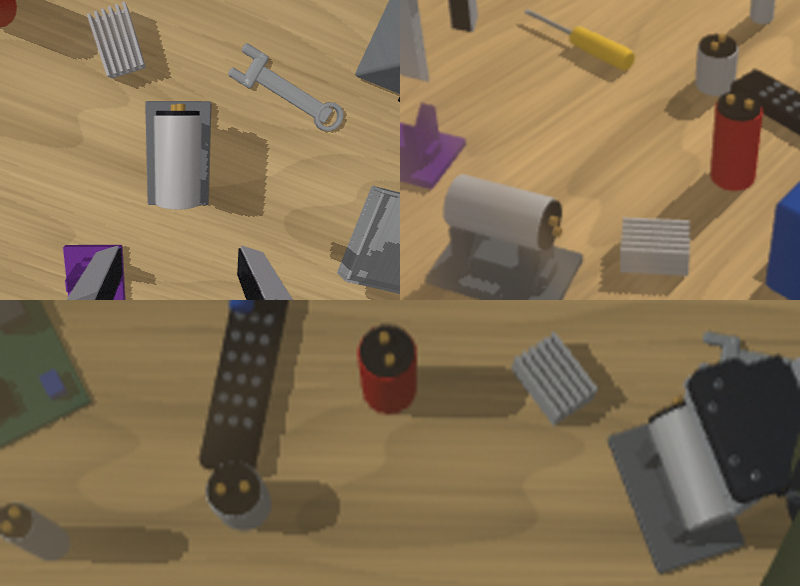

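The wrist view shows the can lying straight in the cradle, with its ends at rows 113 and 208 (115 and 207–213 expected when centred) and its axis at column 277 (278 expected). The short and slim cans are standing and the robot is clear.

```bash
python3 -c "
from cell import manip,read_state
print(manip.sign_off(), read_state()['clock'])"
```

```text
the job is handed in; nothing more can be done
the job is handed in; nothing more can be done
```

The large capacitor is lying on its side in the grey V cradle, and I handed the job in at about 14.5 s of the 42 s allowed. No verdict was reported.

**What I did:** The tool could not tilt, so I gripped the can at mid-height and pivoted it over the edge of the near saddle. I then lowered it onto both saddles, released it softly and backed off. The highest wrist force I read was about 5 N.

**What went wrong:** The can slid about 37 mm in the fingers during the first pivot. I worked out its real pose from two camera views, gripped harder at 30 N and drew it into place.

**Last checks:**
- **Position:** The can looks centred to about 2 mm along the trough and about 1 mm across it. It looks parallel to the trough. I judged its height from how it sits in the picture and did not measure it.
- **Other cans:** The short and slim cans stand where they were.
- **Robot:** It was raised clear and touching nothing.
- **Disagreement:** One early wrist-camera measurement of the cradle put it about 2–3 mm and 1.5° away from the other two. I went with the two that agreed.

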